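# Make room on the narrow bamboo tier

### The arm

A 6-joint arm with a two-finger parallel gripper is mounted at the origin on the work surface. World frame = base frame: x ahead of the robot, y to its left, z up, the work surface at z = 0. Lengths are in m, angles in rad, forces in N, time in s.
With the tool pointing down it reaches from about 0.3 to 0.875 m from the base axis. Payload 6.4 kg.
Tool frame: the origin (TCP) lies at the very end of the fingers, on their centre line; the grasp point (between the pads) lies ctrl.grip_point_offset behind it (ctrl.grip_point_offset is the distance from the TCP to the grasp point, in m); z points along the fingers, x is the direction in which the jaws open and shut, and the axes are right-handed (so a half turn about z gives the same grasp; the last joint's range is limited). The gripper opens to 85 mm and grips with 20 to 120 N. Pads are 22 mm wide; open, the fingers measure 114 mm over their backs; the gripper's body (76 mm by 85 mm) begins 54 mm behind the grasp point. The pads swing forward as they close: fully open they stand 13 mm farther back than shut.
Start: joints at [-1.416, 0.181, 1.607, -0, 1.354, -0.206], TCP at [0.203, -0.538, 0.231] pointing down, gripper open.
Joint ranges: [-2.99, 2.99], [-0.89, 2.07], [0.3, 2.58], [-1.14, 4.28], [0, 2.63], [-3.12, 3.12]. Speed limits (rad/s): [2.57, 2.57, 3.01, 3.14, 3.14, 3.14].

### API

Orientations are given as a unit quaternion [w, x, y, z].
In Python, from bench import get_obs, viewer, workorder, ctrl gives the robot as it stands. The module is installed in compiled form; this text tells all that it offers.
- The arm moves only by the tool move_arm, never from a script. Its argument "increments" is a list of rows, each an object of numbers: "tx", "ty", "tz": the shift along the tool's x, y, z in m; "turn": the turn about the tool's z in degrees. A call has 1 to 20 rows; each row is the pose to reach, as a shift and turn from the pose commanded when the call began, along the tool's axes at that moment; what a row does not reach only later rows make up. A row lasts 1/12 s, in which the tool goes at most 41.7 mm and 7.16 degrees, less where a joint would pass 70% of its speed; a pose out of reach is approached as far as the arm can. A call with a gripper value outside its range is refused whole. "gripper" is the opening, from 0 (shut) to 1 (fully open), set as the call begins (left out, the last holds). The fingers move at their own pace and stop on an object; the grip force is fixed at half the most. Time passes only in rows, so rows that repeat a pose let the fingers close. It gives the time, the measured TCP pose, the force and the opening at its end, in the units of the state.
- get_obs(): the state, without advancing time (a new reading comes with each control period).
- viewer.camera(name): name is "side" or "top" or "wrist"; returns (picture, depth): 480x640x3 uint8, red, green, blue; 480x640 float32, m along the optical axis (not along the pixel's ray), 0 where there is no reading.
- viewer.get_calibration(name): a dict with "intrinsics" (3x3 intrinsics, pixels), "origin" and "attitude" of the camera in the world. Camera axes: x right, y up, looking along -z (the intrinsics and any distortion apply to the point x, -y, -z); pixel columns grow to the right and rows downward; lengths in m; the calibration is good to about 2 mm. A picture is of the moment at which its call begins: read the wrist's pose just before it. get_calibration takes no time and is no camera call; for the wrist camera it gives the pose at the moment of the call.
- workorder.hand_in(): hands the job in, once; it reports no verdict.
The state is a dict: "time_s": time; "q": joint angles; "dq": joint speeds; "joint_efforts": joint torques, N m; "eef_pos": TCP position; "eef_rot": TCP orientation; "wrist_force": force on the tool from outside, world axes, zero at the start; "torque": the same for the moment, N m; "opening": opening from 0.0 (shut) to 1.0 (fully open).
Only numpy, scipy, OpenCV 4.12 (cv2) and the standard library are available. Lean on these libraries where they do the work, as an engineer would, in place of code of your own. Each camera call takes 0.05 s, during which the arm holds its last target.

### The job

Get the bamboo stand ready: first lift the tamper off the narrow top tier and stand it upright anywhere free on the low tier, then slide the steel milk pitcher along the top tier, without lifting or tipping it, until you feel it rest against the bookend, and do not shove the bookend along. Then take the white espresso cup from the counter and stand it upright in the room this frees on the top tier. Keep the pitcher and the cup about centred across the narrow plank, and leave the jar, the shaker and the orange dosing ring where they are.

Things in the scene. Friction and masses are not known exactly. Their poses are not given: they have to be found in the camera images.
- stand: Fixed bamboo stand of two tiers. Origin on the counter, under the middle of its length; x points away from the robot at yaw 0, y along the tiers, z up. Low tier: x -115 to +10 mm, y -150 to +150 mm, top at z 50 mm. Narrow top tier: a plank 52 mm wide centred on x = +50 mm (x 24 to 76 mm), y -180 to +180 mm, top at z 120 mm.
- bookend (a joint): Position (m) along the stand's +y of the dark steel bookend on the top tier; its face towards the pitcher is at stand y = 0.115 + this value. It holds by friction (about 12 N) and slides along if pushed harder. Plate 52 mm wide, 14 mm thick, 70 mm high.
- bookend_face (a point): Point on the bookend's flat face (the face that looks to the stand's -y, towards the pitcher), on the plank's centre line 30 mm above the plank. Axes as the stand's.
- pitcher: Steel milk pitcher, 68 mm high, near the -y end of the top tier. Origin at the centre of its underside. Body radius: 31 mm at the foot, 37 mm (widest) from 8 to 32 mm up, 31 mm at 54 mm up, 33 mm at the rim. Loop handle towards its +x, out to 64 mm from the axis, 18 to 62 mm up; spout at -x. About 0.25 to 0.5 kg. Touching the bookend, its origin is 37 mm from the face.
- tamper: Coffee tamper standing on its steel foot on the top tier, between pitcher and bookend. Origin at the centre of its underside, z up. Foot radius 29 mm, 20 mm high; thin neck; dark wooden knob handle of radius 17 mm from 48 to 82 mm up; 90 mm high in all. 0.35 kg.
- cup: White porcelain espresso cup standing on the counter to the left or right of the stand. Origin at the centre of its underside, z up. 62 mm high; outside radius 23 mm at the foot, 28 mm at 12 mm up, 31 mm at the rim; wall 4 mm. Handle towards its +y, out to 52 mm from the axis. 0.16 kg.
- jar: Bystander: amber glass jar with wooden cap, radius 36 mm, 110 mm high, on the counter on the other side of the stand from the cup. Origin at the centre of its underside.
- shaker: Bystander: aluminium shaker, radius 24 mm, 62 mm high, standing near the +y end of the low tier. Origin at the centre of its underside.
- dosing_ring: Bystander: orange plastic ring lying on the counter in front of the stand, outer radius 35 mm, 28 mm high. Origin at the centre of its underside.
Things that resemble listed ones, but are neither listed nor needed, are in the scene too. Leave any blue or purple look-alike of the pitcher alone. What is shaped like the tamper but blue is not meant.

How it is judged:
On the way, in this order (a step that is already met when the one before it is completed fails the run):
1. the tamper stands upright and released on the low tier (x of tamper in the frame of stand between -0.105 and 0 m and y of tamper in the frame of stand between -0.145 and 0.145 m and z of tamper in the frame of stand between 0.042 and 0.058 m and angle between tamper's own z axis and vertical below 0.12 rad and linear speed of tamper below 0.02 m/s and contact force between the fingers and tamper below 0.1 N), for 0.2 s.
2. the pitcher rests against the bookend on the top tier (x of pitcher in the frame of stand between 0.033 and 0.067 m and z of pitcher in the frame of stand between 0.112 and 0.128 m and y of pitcher in the frame of bookend_face between -0.042 and -0.03 m and angle between pitcher's own z axis and vertical below 0.1 rad and linear speed of pitcher below 0.02 m/s), for 0.2 s.
3. the cup stands upright on the top tier (x of cup in the frame of stand between 0.033 and 0.067 m and y of cup in the frame of stand between -0.18 and 0.12 m and z of cup in the frame of stand between 0.112 and 0.128 m and angle between cup's own z axis and vertical below 0.1 rad and linear speed of cup below 0.02 m/s), for 0.2 s.
At the end, for the whole second after the job is handed in: The tamper stands upright on the low tier; the pitcher stands upright on the top plank within 5 mm of touching the bookend and within 17 mm of the plank's centre line; the cup stands upright on the top plank within 17 mm of its centre line; all are at rest (all of step 2 and all of step 3 and x of tamper in the frame of stand between -0.105 and 0 m and y of tamper in the frame of stand between -0.145 and 0.145 m and z of tamper in the frame of stand between 0.042 and 0.058 m and angle between tamper's own z axis and vertical below 0.12 rad and linear speed of tamper below 0.02 m/s).
It fails at once if the pitcher is lifted more than 12 mm off the plank, tipped more than 0.35 rad, or falls (z of pitcher in the frame of stand above 0.132 m or z of pitcher in the frame of stand below 0.1 m or angle between pitcher's own z axis and vertical above 0.35 rad).
It fails at once if the bookend is shoved more than 8 mm from where it stood (distance of bookend_face from where it was at the start of the episode above 0.008 m).
It fails at once if the coffee-bean jar is moved more than 25 mm (distance of jar from where it was at the start of the episode above 0.025 m).
It fails at once if the shaker is moved more than 25 mm (distance of shaker from where it was at the start of the episode above 0.025 m).
It fails at once if the dosing ring is moved more than 25 mm (distance of dosing_ring from where it was at the start of the episode above 0.025 m).
It also fails if it takes over 72 s, if anything falls off the work surface, if the arm or the gripper's body presses on something with over 40 N, if the wrist force passes 120 N, or if a joint passes its speed limit or range.

## Working session

There is one attempt and no reset: what is moved stays moved. The work goes in short steps, Python scripts to look and compute and a tool call to move; the robot and the scene stay as the last step left them, time stands still between calls to the robot, and variables do not carry over. Pictures are saved under pics/ and viewed, and the job is handed in when it is done.

Besides the shell and the picture viewer there is one more tool, called as name(argument=value, ...) on one line, values as JSON. move_arm: Moves the arm, as the interface text tells. Its arguments: {"type":"object","properties":{"increments":{"type":"array"},"gripper":{"type":"number"}},"required":["increments"]}

```bash
mkdir -p pics && cat > h.py <<'E'
import numpy as np, cv2
from bench import get_obs, viewer, workorder, ctrl
def shot(name, tag):
    cal=viewer.get_calibration(name)
    im,d=viewer.camera(name)
    cv2.imwrite(f'pics/{tag}.png',im[:,:,::-1]); np.savez(f'pics/{tag}.npz',im=im,d=d,**{k:np.array(v) for k,v in cal.items() if k in('intrinsics','origin','attitude')})
    return im,d,cal
E
python3 - <<'E'
from h import *
o=get_obs(); print({k:np.round(v,3).tolist() for k,v in o.items()}, ctrl.grip_point_offset)
for n in('top','side','wrist'):
    im,d,c=shot(n,n+'0'); print(n,c)
E
```

```text
{'time_s': 0.0, 'q': [-1.416, 0.182, 1.608, -0.0, 1.354, -0.206], 'dq': [0.001, 0.001, -0.001, -0.0, 0.0, 0.0], 'joint_efforts': [0.0, -44.487, -35.134, -0.0, 0.009, -0.0], 'eef_pos': [0.203, -0.537, 0.23], 'eef_rot': [-0.001, 0.823, -0.569, -0.001], 'wrist_force': [0.017, 0.165, 0.257], 'torque': [0.022, -0.008, 0.0], 'opening': 1.0} 0.0187
top {'intrinsics': array([[458.09761318,   0.        , 318.32524481],
       [  0.        , 458.09761318, 237.62936695],
       [  0.        ,   0.        ,   1.        ]]), 'origin': array([ 0.424203  , -0.00314215,  1.03755241]), 'attitude': array([-0.69568865, -0.06361582,  0.04085403,  0.71435375])}
side {'intrinsics': array([[497.48060694,   0.        , 327.42289468],
       [  0.        , 497.48060694, 237.3898826 ],
       [  0.        ,   0.        ,   1.        ]]), 'origin': array([0.50118284, 0.80290481, 0.65803935]), 'attitude': array([-0.02740088, -0.01754252,  0.4698428 ,  0.88215032])}
wrist {'intrinsics': array([[372.84679412,   0.        , 322.72837572],
       [  0.        , 372.84679412, 240.39311067],
       [  0.        ,   0.        ,   1.        ]]), 'origin': array([ 0.27648864, -0.50931116,  0.37434464]), 'attitude': array([ 0.81238286, -0.12743468,  0.08863468, -0.56208396])}
```

View pics/top0.png

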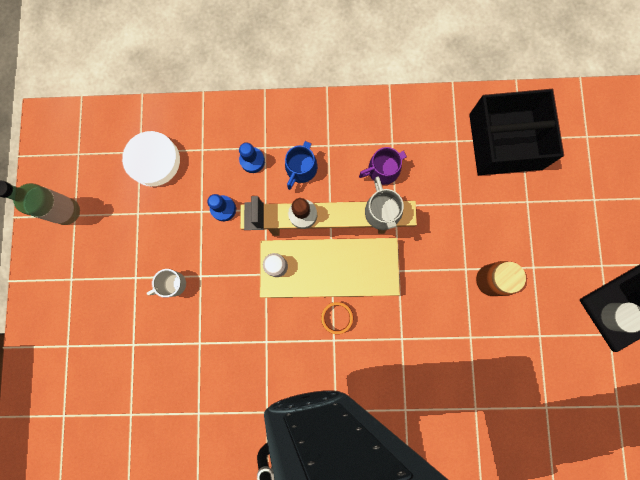

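View pics/side0.png

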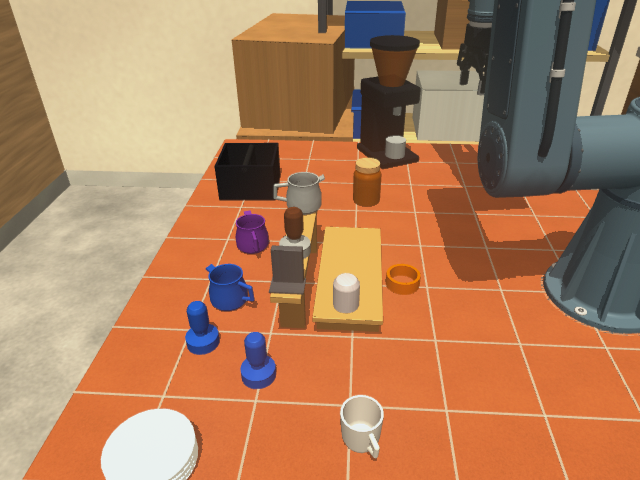

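View pics/wrist0.png

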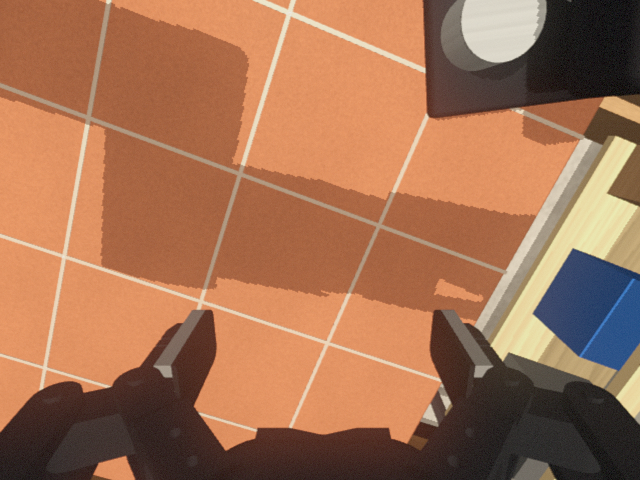

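The top view shows the plank from (241,216) to (416,213), the bookend at (255,212), the tamper at (302,210), the pitcher at (384,208) and the cup at (167,283) on the +y side. The shaker is at (274,265), the ring at (338,318) and the jar at (508,278).

```bash
cat >> h.py <<'E'
from scipy.spatial.transform import Rotation as Rn
def cloud(tag):
    z=np.load(f'pics/{tag}.npz'); K=z['intrinsics'];d=z['d'].astype(float)
    w,x,y,zz=z['attitude']; R=Rn.from_quat([x,y,zz,w]).as_matrix()
    v,u=np.mgrid[0:480,0:640]
    p=np.stack([(u-K[0,2])/K[0,0]*d,-(v-K[1,2])/K[1,1]*d,-d],-1)
    return z['im'],d,p@R.T+z['origin']
def circ(xy):
    A=np.c_[2*xy,np.ones(len(xy))]; s=np.linalg.lstsq(A,(xy**2).sum(1),rcond=None)[0]
    return s[:2],np.sqrt(s[2]+s[:2]@s[:2])
E
python3 - <<'E'
from h import *
im,d,P=cloud('top0')
print(np.round(P[380,150],4))
hsv=cv2.cvtColor(im,cv2.COLOR_RGB2HSV)
def reg(n,u0,u1,v0,v1,z0,z1):
    q=P[v0:v1,u0:u1].reshape(-1,3); q=q[(q[:,2]>z0)&(q[:,2]<z1)]
    r=cv2.minAreaRect(q[:,:2].astype(np.float32)*1000); print(n,len(q),'z',np.round(np.percentile(q[:,2],[5,50,95]),4),'mean',np.round(q.mean(0),4),'rect',np.round(r[0],1),np.round(r[1],1),round(r[2],2)); return q
reg('low',255,405,235,300,.04,.06)
reg('plank',230,425,195,235,.112,.13)
reg('bookend',240,270,190,235,.175,.2)
k=reg('knob',285,320,190,225,.192,.22)
reg('foot',285,320,190,235,.133,.15)
r=reg('rim',360,410,180,235,.175,.2)
c=reg('cup rim',145,190,262,305,.05,.07)
reg('jar',480,530,255,300,.1,.12); reg('shaker',255,295,245,285,.1,.125); reg('ring',315,360,295,340,.015,.04)
reg('pot handle',365,385,172,192,.12,.2)
E
```

```text
[ 2.711e-01  4.094e-01 -1.000e-04]
low 7526 z [0.0465 0.0494 0.0523] mean [ 0.5056 -0.0014  0.0494] rect [507.1   6. ] [300.1 125.3] 89.53
plank 3310 z [0.1167 0.1201 0.1267] mean [ 0.609  -0.0043  0.1207] rect [608.6   5.7] [359.9  69.9] 89.88
bookend 240 z [0.177  0.1891 0.1919] mean [0.6093 0.1421 0.1879] rect [609.8 142.8] [51.2 14.2] 0.25
knob 260 z [0.1978 0.2077 0.2113] mean [0.6076 0.0546 0.2067] rect [609.1  54.4] [31.7 32.5] 88.23
foot 361 z [0.1376 0.1416 0.145 ] mean [0.6011 0.0527 0.1415] rect [607.   54.5] [51.3 56.8] 11.8
rim 367 z [0.1768 0.186  0.1895] mean [ 0.6124 -0.1085  0.1846] rect [ 612.4 -107.4] [64.4 87.6] 70.48
cup rim 259 z [0.051  0.06   0.0636] mean [0.4812 0.3604 0.0587] rect [483.1 361.5] [70.5 59.8] 80.79
jar 811 z [0.1061 0.1092 0.1119] mean [ 0.4727 -0.3539  0.1091] rect [ 472.6 -355.1] [63.3 60. ] 88.42
shaker 390 z [0.1015 0.1086 0.1123] mean [0.5117 0.1177 0.108 ] rect [512.2 118.7] [45.5 45.1] 20.17
ring 295 z [0.024  0.0269 0.0302] mean [ 0.3982 -0.008   0.0268] rect [400.5  -7.9] [72.  68.7] 15.28
pot handle 100 z [0.1472 0.179  0.188 ] mean [ 0.6537 -0.0954  0.1732] rect [653.2 -95.4] [32.1 14.2] 8.21
```

```bash
cat >> h.py <<'E'
def delta(x,y,z,ang):
    "tool shifts and turn to bring TCP to x,y,z with the jaw axis at world angle ang (deg)"
    o=get_obs(); w,a,b,c=o['eef_rot']; R=Rn.from_quat([a,b,c,w]).as_matrix()
    cur=np.degrees(np.arctan2(R[1,0],R[0,0])); t=-((ang-cur+180)%360-180)
    print('t',round(o['time_s'],2),'tcp',np.round(o['eef_pos'],4),'ang',round(cur,2),'shift',np.round(R.T@(np.array([x,y,z])-o['eef_pos']),4),'turn',round(t,2),'F',np.round(o['wrist_force'],2),'op',np.round(o['opening'],3),'q',np.round(o['q'],2))
E
python3 - <<'E'
from h import *
delta(.6085,.0545,.26,0)
im,d,P=cloud('top0')
# pitcher rim: high outer boundary, without spout/handle
q=P[180:235,360:410].reshape(-1,3); q=q[(q[:,2]>.178)&(q[:,2]<.2)]
c0=np.array([.610,-.107])
for i in range(8):
    r=np.linalg.norm(q[:,:2]-c0,axis=1); s=q[(r>.026)&(r<.036)]; c0,rr=circ(s[:,:2])
print('pitcher',c0,rr,len(s))
q=P[262:305,145:190].reshape(-1,3); q=q[(q[:,2]>.053)&(q[:,2]<.07)]
c0=np.array([.485,.36])
for i in range(8):
    r=np.linalg.norm(q[:,:2]-c0,axis=1); s=q[(r>.022)&(r<.034)]; c0,rr=circ(s[:,:2])
o=P[262:305,140:190].reshape(-1,3); o=o[(o[:,2]>.015)&(np.linalg.norm(o[:,:2]-c0,axis=1)>.037)&(np.linalg.norm(o[:,:2]-c0,axis=1)<.06)]
h=o[:,:2].mean(0)-c0
print('cup',c0,rr,len(s),'handle',h,np.degrees(np.arctan2(h[1],h[0])),len(o))
E
```

```text
t 0.15 tcp [ 0.2029 -0.5376  0.2306] ang -69.33 shift [-0.4108 -0.5885 -0.0287] turn -69.33 F [-0.68 -0.67 -0.21] op 1.0 q [-1.42  0.18  1.61 -0.    1.35 -0.21]
pitcher [ 0.60820556 -0.10601933] 0.031057676530794467 264
cup [0.48218139 0.35592262] 0.02851351886998211 220 handle [-0.01981851  0.03982914] 116.45440095782209 32
```

move_arm(increments=[{"tx":-0.411,"ty":-0.588,"tz":-0.029,"turn":-69.3},{"tx":-0.411,"ty":-0.588,"tz":-0.029,"turn":-69.3},{"tx":-0.411,"ty":-0.588,"tz":-0.029,"turn":-69.3},{"tx":-0.411,"ty":-0.588,"tz":-0.029,"turn":-69.3},{"tx":-0.411,"ty":-0.588,"tz":-0.029,"turn":-69.3},{"tx":-0.411,"ty":-0.588,"tz":-0.029,"turn":-69.3},{"tx":-0.411,"ty":-0.588,"tz":-0.029,"turn":-69.3},{"tx":-0.411,"ty":-0.588,"tz":-0.029,"turn":-69.3},{"tx":-0.411,"ty":-0.588,"tz":-0.029,"turn":-69.3},{"tx":-0.411,"ty":-0.588,"tz":-0.029,"turn":-69.3},{"tx":-0.411,"ty":-0.588,"tz":-0.029,"turn":-69.3},{"tx":-0.411,"ty":-0.588,"tz":-0.029,"turn":-69.3},{"tx":-0.411,"ty":-0.588,"tz":-0.029,"turn":-69.3},{"tx":-0.411,"ty":-0.588,"tz":-0.029,"turn":-69.3},{"tx":-0.411,"ty":-0.588,"tz":-0.029,"turn":-69.3},{"tx":-0.411,"ty":-0.588,"tz":-0.029,"turn":-69.3},{"tx":-0.411,"ty":-0.588,"tz":-0.029,"turn":-69.3},{"tx":-0.411,"ty":-0.588,"tz":-0.029,"turn":-69.3},{"tx":-0.411,"ty":-0.588,"tz":-0.029,"turn":-69.3},{"tx":-0.411,"ty":-0.588,"tz":-0.029,"turn":-69.3}])

```text
time_s: 1.82
eef_pos: [0.6076, 0.0543, 0.2595]
eef_rot: [0.0, 1.0, 0.0, -0.001]
wrist_force: [0.3, 0.0, -0.0]
opening: 0.995
```

```bash
python3 - <<'E'
from h import *
delta(.6085,.0545,.166,0)
shot('wrist','w1')
im,d,P=cloud('w1')
q=P.reshape(-1,3); 
for n,z0,z1,x0,x1,y0,y1 in(('knob',.195,.218,.57,.65,.02,.09),('bookend',.18,.2,.56,.66,.1,.18)):
    s=q[(q[:,2]>z0)&(q[:,2]<z1)&(q[:,0]>x0)&(q[:,0]<x1)&(q[:,1]>y0)&(q[:,1]<y1)]
    if len(s)>5: print(n,len(s),s.mean(0),cv2.minAreaRect(s[:,:2].astype(np.float32)*1000))
E
```

```text
t 1.82 tcp [0.6076 0.0543 0.2595] ang 0.06 shift [ 0.0011 -0.0002  0.0935] turn 0.06 F [ 0.29  0.03 -0.02] op 0.995 q [-0.1   0.24  1.48 -0.    1.42 -0.11]
knob 2638 [0.61058005 0.0594039  0.20854791] ((610.6378173828125, 56.56000518798828), (32.854759216308594, 32.58810043334961), 17.623472213745117)
bookend 2678 [0.61149009 0.14344169 0.19103793] ((611.4874267578125, 143.54049682617188), (14.076725006103516, 52.061058044433594), 89.4305419921875)
```

View pics/w1.png

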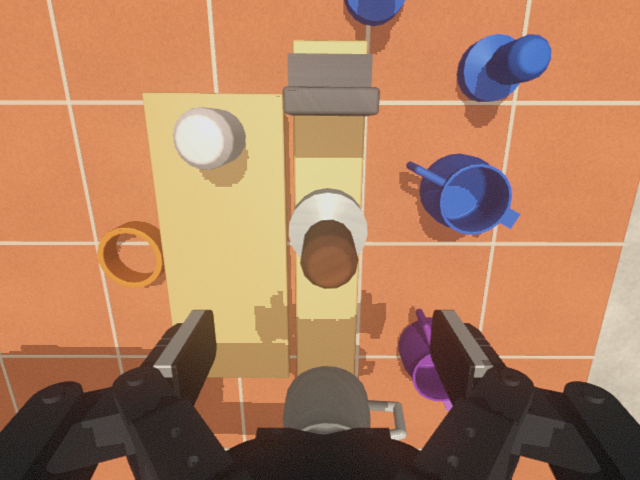

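The wrist view shows the tamper knob at (328,255), centred between the jaws, and the bookend at (331,95). I descend and grip the knob.

move_arm(increments=[{"tx":0.002,"ty":-0.001,"tz":0.03},{"tx":0.002,"ty":-0.001,"tz":0.06},{"tx":0.002,"ty":-0.001,"tz":0.08},{"tx":0.002,"ty":-0.001,"tz":0.093},{"tx":0.002,"ty":-0.001,"tz":0.093},{"tx":0.002,"ty":-0.001,"tz":0.093}])

```text
validation failed for argument at $.in...
```

move_arm(gripper=0.0, increments=[{"tz":0},{"tz":0},{"tz":0},{"tz":0},{"tz":0},{"tz":0},{"tz":0},{"tz":0},{"tz":0},{"tz":0}])

```text
validation failed for argument at $.in...
```

move_arm(increments=[{"tx":0.002,"ty":-0.001,"tz":0.03,"turn":0.0},{"tx":0.002,"ty":-0.001,"tz":0.06,"turn":0.0},{"tx":0.002,"ty":-0.001,"tz":0.08,"turn":0.0},{"tx":0.002,"ty":-0.001,"tz":0.093,"turn":0.0},{"tx":0.002,"ty":-0.001,"tz":0.093,"turn":0.0},{"tx":0.002,"ty":-0.001,"tz":0.093,"turn":0.0}])

```text
time_s: 2.37
eef_pos: [0.6097, 0.054, 0.1674]
eef_rot: [0.0, 1.0, -0.001, -0.0]
wrist_force: [1.1, 0.2, 0.4]
opening: 0.999
```

move_arm(gripper=0.0, increments=[{"tx":0,"ty":0,"tz":0,"turn":0},{"tx":0,"ty":0,"tz":0,"turn":0},{"tx":0,"ty":0,"tz":0,"turn":0},{"tx":0,"ty":0,"tz":0,"turn":0},{"tx":0,"ty":0,"tz":0,"turn":0},{"tx":0,"ty":0,"tz":0,"turn":0},{"tx":0,"ty":0,"tz":0,"turn":0},{"tx":0,"ty":0,"tz":0,"turn":0},{"tx":0,"ty":0,"tz":0,"turn":0},{"tx":0,"ty":0,"tz":0,"turn":0}])

```text
time_s: 3.2
eef_pos: [0.6109, 0.0551, 0.1685]
eef_rot: [0.0, 1.0, -0.0, 0.001]
wrist_force: [0.6, 0.5, 6.4]
opening: 0.376
```

move_arm(increments=[{"tx":0,"ty":0,"tz":-0.02,"turn":0},{"tx":0,"ty":0,"tz":-0.04,"turn":0},{"tx":0,"ty":0,"tz":-0.05,"turn":0},{"tx":-0.02,"ty":0.01,"tz":-0.05,"turn":0},{"tx":-0.05,"ty":0.025,"tz":-0.05,"turn":0},{"tx":-0.08,"ty":0.04,"tz":-0.05,"turn":0},{"tx":-0.1,"ty":0.05,"tz":-0.05,"turn":0},{"tx":-0.11,"ty":0.055,"tz":-0.05,"turn":0},{"tx":-0.11,"ty":0.055,"tz":-0.03,"turn":0},{"tx":-0.11,"ty":0.055,"tz":0,"turn":0},{"tx":-0.11,"ty":0.055,"tz":0.03,"turn":0},{"tx":-0.11,"ty":0.055,"tz":0.05,"turn":0},{"tx":-0.11,"ty":0.055,"tz":0.06,"turn":0},{"tx":-0.11,"ty":0.055,"tz":0.06,"turn":0},{"tx":-0.11,"ty":0.055,"tz":0.06,"turn":0}])

```text
time_s: 4.45
eef_pos: [0.5004, 0.0003, 0.1074]
eef_rot: [-0.0, 1.0, -0.0, -0.0]
wrist_force: [0.7, 0.3, -2.4]
opening: 0.381
```

```bash
python3 - <<'E'
from h import *
delta(.5,0,.097,0)
shot('side','s2')
E
```

```text
t 4.45 tcp [5.004e-01 3.000e-04 1.074e-01] ang -0.02 shift [-0.0004  0.0003  0.0104] turn -0.02 F [ 0.68  0.29 -2.38] op 0.381 q [-0.24  0.17  1.9   0.    1.08 -0.24]
```

View pics/s2.png

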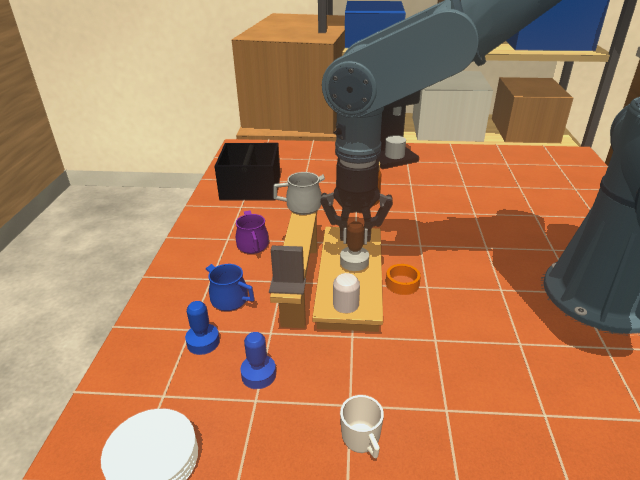

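The tamper is held upright at (355,245), just above the low tier, and clear of the shaker at (346,292). I lower it in small steps.

move_arm(increments=[{"tx":0,"ty":0,"tz":0.004,"turn":0},{"tx":0,"ty":0,"tz":0.007,"turn":0},{"tx":0,"ty":0,"tz":0.009,"turn":0},{"tx":0,"ty":0,"tz":0.009,"turn":0}])

```text
time_s: 4.83
eef_pos: [0.5004, 0.0001, 0.0986]
eef_rot: [0.0, 1.0, -0.0, 0.0]
wrist_force: [0.2, -0.4, -2.6]
opening: 0.376
```

move_arm(increments=[{"tx":0,"ty":0,"tz":0.001,"turn":0},{"tx":0,"ty":0,"tz":0.001,"turn":0},{"tx":0,"ty":0,"tz":0.002,"turn":0},{"tx":0,"ty":0,"tz":0.002,"turn":0}])

```text
time_s: 5.17
eef_pos: [0.5006, 0.0001, 0.0984]
eef_rot: [0.0, 1.0, -0.0, 0.0]
wrist_force: [-5.4, 0.8, 13.8]
opening: 0.377
```

Contact at 14 N. I release and rise.

move_arm(gripper=0.8, increments=[{"tx":0,"ty":0,"tz":-0.002,"turn":0},{"tx":0,"ty":0,"tz":-0.002,"turn":0},{"tx":0,"ty":0,"tz":-0.002,"turn":0},{"tx":0,"ty":0,"tz":-0.002,"turn":0},{"tx":0,"ty":0,"tz":-0.002,"turn":0},{"tx":0,"ty":0,"tz":-0.002,"turn":0},{"tx":0,"ty":0,"tz":-0.03,"turn":0},{"tx":0,"ty":0,"tz":-0.06,"turn":0},{"tx":0,"ty":0,"tz":-0.1,"turn":0},{"tx":0,"ty":0,"tz":-0.13,"turn":0},{"tx":0,"ty":0,"tz":-0.15,"turn":0},{"tx":0,"ty":0,"tz":-0.15,"turn":0}])

```text
time_s: 6.17
eef_pos: [0.5028, -0.0004, 0.2517]
eef_rot: [0.001, 1.0, -0.0, 0.004]
wrist_force: [0.1, 0.4, -0.0]
opening: 0.804
```

```bash
python3 - <<'E'
from h import *
delta(.609,-.17,.25,0)
shot('side','s3')
shot('wrist','w3')
E
```

```text
t 6.17 tcp [ 5.028e-01 -4.000e-04  2.517e-01] ang -0.02 shift [0.1063 0.1695 0.003 ] turn -0.02 F [ 0.13  0.4  -0.03] op 0.804 q [-0.24 -0.01  1.77  0.    1.37 -0.24]
```

View pics/s3.png

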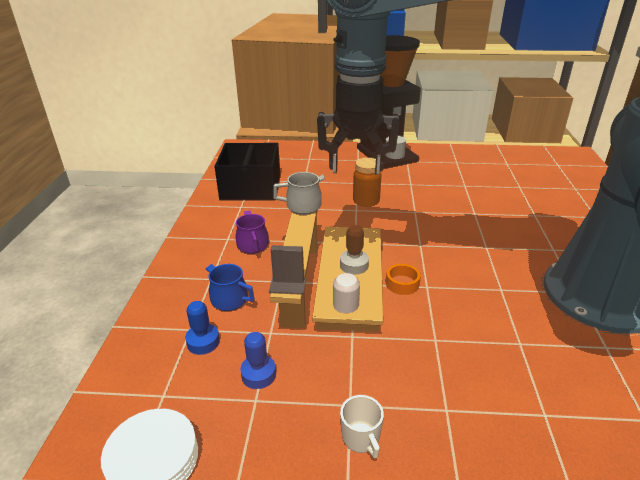

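View pics/w3.png

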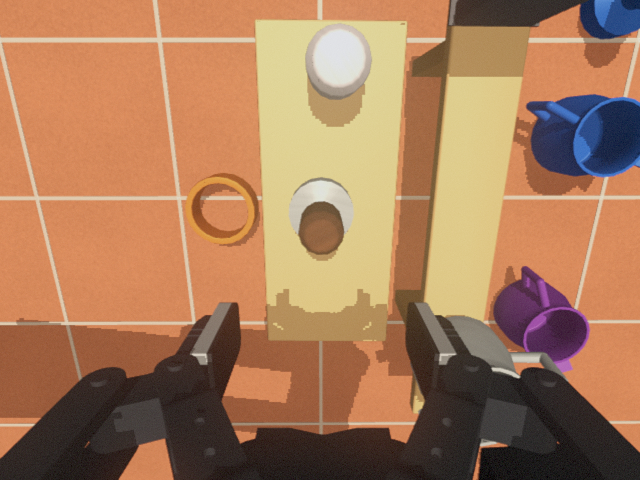

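The tamper stands upright at (355,248) in the side view. Next I go above the -y end of the plank, behind the pitcher, with the gap at about 51 mm so the fingers form a cradle.

move_arm(gripper=0.6, increments=[{"tx":0.03,"ty":0.04,"tz":0,"turn":0},{"tx":0.05,"ty":0.08,"tz":0,"turn":0},{"tx":0.08,"ty":0.12,"tz":0,"turn":0},{"tx":0.1,"ty":0.155,"tz":0,"turn":0},{"tx":0.107,"ty":0.185,"tz":0,"turn":0},{"tx":0.107,"ty":0.2,"tz":0,"turn":0},{"tx":0.107,"ty":0.2,"tz":0,"turn":0},{"tx":0.107,"ty":0.2,"tz":0,"turn":0}])

```text
time_s: 6.93
eef_pos: [0.6058, -0.2006, 0.2433]
eef_rot: [-0.001, 1.0, -0.001, -0.002]
wrist_force: [0.1, 1.0, 0.2]
opening: 0.596
```

```bash
python3 - <<'E'
from h import *
delta(.6095,-.2,.13,0)
shot('wrist','w4')
im,d,P=cloud('w4')
q=P.reshape(-1,3); q=q[(q[:,2]>.175)&(q[:,2]<.2)&(abs(q[:,0]-.61)<.08)&(abs(q[:,1]+.106)<.06)]
c0=np.array([.609,-.105])
for i in range(8):
    r=np.linalg.norm(q[:,:2]-c0,axis=1); s=q[(r>.026)&(r<.037)]; c0,rr=circ(s[:,:2])
print('pitcher',c0,rr,len(s),np.percentile(s[:,2],[5,50,95]))
q=P.reshape(-1,3);s=q[(abs(q[:,2]-.12)<.004)&(abs(q[:,0]-.61)<.04)&(q[:,1]>-.05)&(q[:,1]<.05)]
print('plank x',np.percentile(s[:,0],[1,99]))
E
```

```text
t 6.93 tcp [ 0.6058 -0.2006  0.2433] ang -0.17 shift [ 0.0041 -0.0003  0.1133] turn -0.17 F [0.07 0.99 0.17] op 0.596 q [-0.51  0.31  1.42  0.    1.41 -0.5 ]
pitcher [ 0.60983468 -0.10635475] 0.030389683580789528 5783 [0.17686443 0.18769139 0.19002992]
plank x [0.58417707 0.62985899]
```

View pics/w4.png

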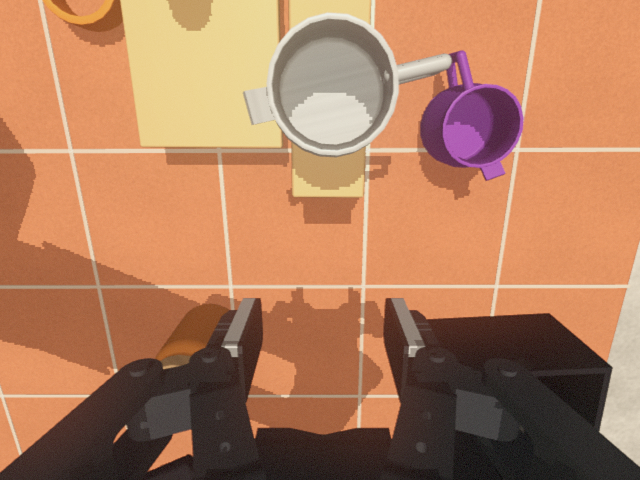

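The pitcher centre is at (333,85), in line with the jaws, and its handle points right. I descend behind it, off the plank's end.

move_arm(increments=[{"tx":0.004,"ty":0,"tz":0.03,"turn":0},{"tx":0.004,"ty":0,"tz":0.06,"turn":0},{"tx":0.004,"ty":0,"tz":0.09,"turn":0},{"tx":0.004,"ty":0,"tz":0.11,"turn":0},{"tx":0.004,"ty":0,"tz":0.112,"turn":0},{"tx":0.004,"ty":0,"tz":0.112,"turn":0}])

```text
time_s: 7.48
eef_pos: [0.6096, -0.1977, 0.1325]
eef_rot: [-0.001, 1.0, 0.001, -0.002]
wrist_force: [-0.2, 0.5, 1.5]
opening: 0.599
```

```bash
python3 - <<'E'
from h import *
delta(.6095,-.15,.131,0)
E
```

```text
t 7.48 tcp [ 0.6096 -0.1977  0.1325] ang 0.06 shift [-0.0001 -0.0477  0.0016] turn 0.06 F [-0.25  0.46  1.47] op 0.599 q [-0.5   0.42  1.51  0.    1.21 -0.5 ]
```

move_arm(increments=[{"tx":0,"ty":-0.015,"tz":0,"turn":0},{"tx":0,"ty":-0.03,"tz":0,"turn":0},{"tx":0,"ty":-0.04,"tz":0,"turn":0},{"tx":0,"ty":-0.044,"tz":0,"turn":0},{"tx":0,"ty":-0.048,"tz":0,"turn":0},{"tx":0,"ty":-0.051,"tz":0,"turn":0},{"tx":0,"ty":-0.054,"tz":0,"turn":0},{"tx":0,"ty":-0.057,"tz":0,"turn":0},{"tx":0,"ty":-0.06,"tz":0,"turn":0},{"tx":0,"ty":-0.063,"tz":0,"turn":0},{"tx":0,"ty":-0.066,"tz":0,"turn":0},{"tx":0,"ty":-0.069,"tz":0,"turn":0},{"tx":0,"ty":-0.07,"tz":0,"turn":0},{"tx":0,"ty":-0.07,"tz":0,"turn":0}])

```text
time_s: 8.65
eef_pos: [0.611, -0.1297, 0.1343]
eef_rot: [-0.0, 1.0, -0.0, -0.0]
wrist_force: [0.4, -1.2, -0.2]
opening: 0.603
```

```bash
cat >> h.py <<'E'
def rim(tag,c0,zc=.188):
    im,d,P=cloud(tag); q=P.reshape(-1,3); c0=np.array(c0,float)
    q=q[(q[:,2]>zc-.012)&(q[:,2]<zc+.012)&(np.linalg.norm(q[:,:2]-c0,axis=1)<.06)]
    for i in range(10):
        r=np.linalg.norm(q[:,:2]-c0,axis=1); s=q[(r>.026)&(r<.037)]; c0,rr=circ(s[:,:2])
    A=np.c_[s[:,:2],np.ones(len(s))]; t=s[s[:,2]>zc-.004]; A=np.c_[t[:,:2],np.ones(len(t))]; g=np.linalg.lstsq(A,t[:,2],rcond=None)[0]
    print(tag,'rim centre',np.round(c0,4),'r',round(rr,4),len(s),'z',np.round(np.percentile(s[:,2],[5,50,95]),4),'slope',np.round(g[:2],3))
E
python3 - <<'E'
from h import *
delta(.6095,.0,.131,0)
shot('wrist','w5');rim('w5',(.6095,-.09))
shot('top','t5');rim('t5',(.6095,-.09))
shot('side','s5')
E
```

```text
t 8.65 tcp [ 0.611  -0.1297  0.1343] ang -0.02 shift [-0.0015 -0.1297  0.0033] turn -0.02 F [ 0.42 -1.16 -0.18] op 0.603 q [-0.4   0.39  1.56  0.    1.2  -0.4 ]
w5 rim centre [ 0.6101 -0.0952] r 0.0306 20419 z [0.1775 0.1876 0.1902] slope [-0.001  0.011]
t5 rim centre [ 0.6066 -0.1055] r 0.0327 93 z [0.1802 0.1875 0.1926] slope [-0.004 -0.078]
```

View pics/w5.png

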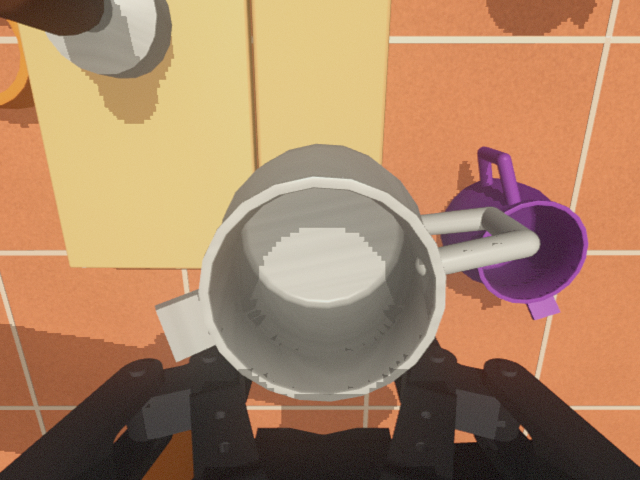

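View pics/s5.png

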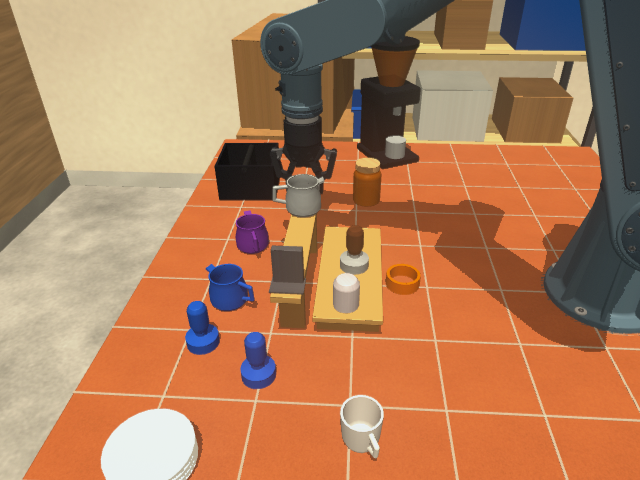

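The pitcher follows the cradle: rim at (322,290), level, with about 1.2 N of drag. I keep pushing.

move_arm(increments=[{"tx":0,"ty":-0.004,"tz":0,"turn":0},{"tx":0,"ty":-0.01,"tz":0,"turn":0},{"tx":0,"ty":-0.017,"tz":0,"turn":0},{"tx":0,"ty":-0.024,"tz":0,"turn":0},{"tx":0,"ty":-0.031,"tz":0,"turn":0},{"tx":0,"ty":-0.038,"tz":0,"turn":0},{"tx":0,"ty":-0.045,"tz":0,"turn":0},{"tx":0,"ty":-0.052,"tz":0,"turn":0},{"tx":0,"ty":-0.059,"tz":0,"turn":0},{"tx":0,"ty":-0.066,"tz":0,"turn":0},{"tx":0,"ty":-0.073,"tz":0,"turn":0},{"tx":0,"ty":-0.08,"tz":0,"turn":0},{"tx":0,"ty":-0.087,"tz":0,"turn":0},{"tx":0,"ty":-0.094,"tz":0,"turn":0},{"tx":0,"ty":-0.101,"tz":0,"turn":0},{"tx":0,"ty":-0.108,"tz":0,"turn":0},{"tx":0,"ty":-0.114,"tz":0,"turn":0},{"tx":0,"ty":-0.118,"tz":0,"turn":0},{"tx":0,"ty":-0.12,"tz":0,"turn":0},{"tx":0,"ty":-0.12,"tz":0,"turn":0}])

```text
time_s: 10.47
eef_pos: [0.611, -0.0091, 0.1343]
eef_rot: [-0.0, 1.0, 0.0, -0.0]
wrist_force: [-0.2, 0.5, -1.0]
opening: 0.6
```

```bash
cat >> h.py <<'E'
def face(tag):
    im,d,P=cloud(tag); q=P.reshape(-1,3)
    s=q[(q[:,2]>.183)&(q[:,2]<.2)&(abs(q[:,0]-.61)<.035)&(q[:,1]>.12)&(q[:,1]<.18)]
    print(tag,'bookend',len(s),cv2.minAreaRect(s[:,:2].astype(np.float32)*1000))
E
python3 - <<'E'
from h import *
delta(.6105,.0645,.132,0)
shot('wrist','w6');rim('w6',(.6095,.025));face('w6')
E
```

```text
t 10.47 tcp [ 0.611  -0.0091  0.1343] ang 0.0 shift [-0.0005 -0.0736  0.0023] turn 0.0 F [-0.24  0.45 -1.  ] op 0.6 q [-0.21  0.36  1.59  0.    1.19 -0.21]
w6 rim centre [0.61   0.0255] r 0.0306 20364 z [0.1775 0.1876 0.1902] slope [-0.001  0.012]
w6 bookend 0 ((0.0, 0.0), (0.0, 0.0), 0.0)
```

View pics/w6.png

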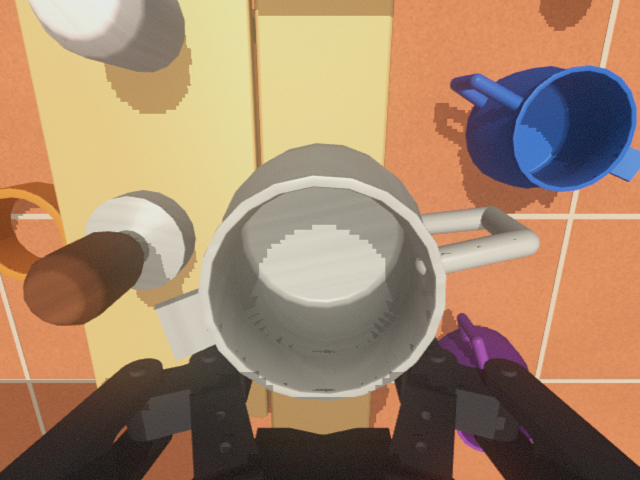

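The pitcher still tracks the cradle, at y = 0.0255, and the tamper at (130,250) is clear. I advance 64 mm and then creep.

move_arm(increments=[{"tx":0,"ty":-0.004,"tz":0,"turn":0},{"tx":0,"ty":-0.01,"tz":0,"turn":0},{"tx":0,"ty":-0.016,"tz":0,"turn":0},{"tx":0,"ty":-0.022,"tz":0,"turn":0},{"tx":0,"ty":-0.028,"tz":0,"turn":0},{"tx":0,"ty":-0.034,"tz":0,"turn":0},{"tx":0,"ty":-0.04,"tz":0,"turn":0},{"tx":0,"ty":-0.046,"tz":0,"turn":0},{"tx":0,"ty":-0.051,"tz":0,"turn":0},{"tx":0,"ty":-0.055,"tz":0,"turn":0},{"tx":0,"ty":-0.058,"tz":0,"turn":0},{"tx":0,"ty":-0.061,"tz":0,"turn":0},{"tx":0,"ty":-0.063,"tz":0,"turn":0},{"tx":0,"ty":-0.064,"tz":0,"turn":0},{"tx":0,"ty":-0.064,"tz":0,"turn":0}])

```text
time_s: 11.77
eef_pos: [0.6111, 0.0544, 0.1343]
eef_rot: [-0.0, 1.0, -0.0, -0.0]
wrist_force: [0.3, -1.2, 0.0]
opening: 0.601
```

```bash
python3 - <<'E'
from h import *
delta(.6105,.0645,.132,0)
shot('wrist','w7');rim('w7',(.6095,.09));face('w7')
E
```

```text
t 11.77 tcp [0.6111 0.0544 0.1343] ang -0.02 shift [-0.0006 -0.0101  0.0023] turn -0.02 F [ 0.27 -1.24  0.01] op 0.601 q [-0.1   0.36  1.59  0.    1.19 -0.1 ]
w7 rim centre [0.6101 0.0889] r 0.0306 20355 z [0.1775 0.1877 0.1902] slope [-0.002  0.012]
w7 bookend 16829 ((611.372314453125, 135.43109130859375), (30.965728759765625, 52.73923110961914), 89.2177505493164)
```

View pics/w7.png

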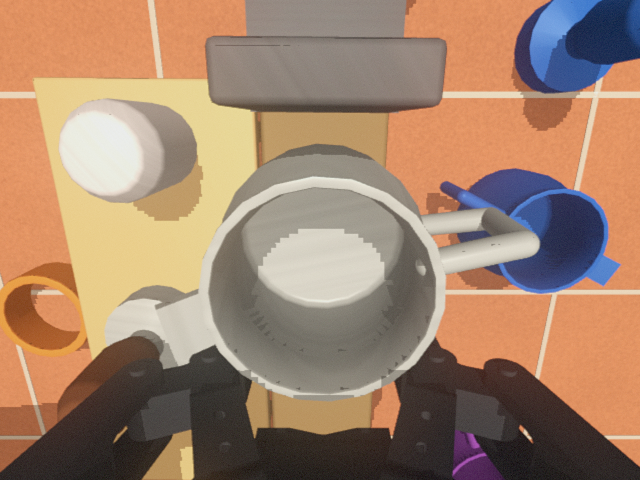

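There is a visible gap between the pitcher body at (322,150) and the bookend at (325,105), about 10 mm by my numbers. I creep forward.

move_arm(increments=[{"tx":0,"ty":-0.002,"tz":0,"turn":0},{"tx":0,"ty":-0.004,"tz":0,"turn":0},{"tx":0,"ty":-0.006,"tz":0,"turn":0},{"tx":0,"ty":-0.007,"tz":0,"turn":0},{"tx":0,"ty":-0.008,"tz":0,"turn":0},{"tx":0,"ty":-0.008,"tz":0,"turn":0}])

```text
time_s: 12.32
eef_pos: [0.611, 0.0624, 0.1343]
eef_rot: [-0.0, 1.0, -0.0, 0.0]
wrist_force: [-0.1, -2.7, 0.8]
opening: 0.6
```

move_arm(increments=[{"tx":0,"ty":-0.0005,"tz":0,"turn":0},{"tx":0,"ty":-0.001,"tz":0,"turn":0},{"tx":0,"ty":-0.001,"tz":0,"turn":0}])

```text
time_s: 12.57
eef_pos: [0.6111, 0.0632, 0.1343]
eef_rot: [0.0, 1.0, -0.0, 0.0]
wrist_force: [-0.6, -2.2, -0.6]
opening: 0.602
```

```bash
python3 - <<'E'
from h import *
delta(.6105,.0645,.132,0)
shot('wrist','w8');rim('w8',(.6095,.099));face('w8')
E
```

```text
t 12.57 tcp [0.6111 0.0632 0.1343] ang -0.03 shift [-0.0006 -0.0013  0.0023] turn -0.03 F [-0.55 -2.15 -0.57] op 0.602 q [-0.09  0.36  1.58  0.    1.19 -0.09]
w8 rim centre [0.6101 0.0976] r 0.0306 20325 z [0.1775 0.1877 0.1902] slope [-0.001  0.011]
w8 bookend 17254 ((611.4110717773438, 135.40321350097656), (52.21528625488281, 30.76754379272461), 0.042350370436906815)
```

move_arm(increments=[{"tx":0,"ty":-0.0005,"tz":0,"turn":0},{"tx":0,"ty":-0.001,"tz":0,"turn":0},{"tx":0,"ty":-0.001,"tz":0,"turn":0}])

```text
time_s: 12.87
eef_pos: [0.6111, 0.0642, 0.1343]
eef_rot: [-0.0, 1.0, -0.0, -0.0]
wrist_force: [-0.2, -3.0, -0.5]
opening: 0.598
```

move_arm(increments=[{"tx":0,"ty":-0.0005,"tz":0,"turn":0},{"tx":0,"ty":-0.001,"tz":0,"turn":0},{"tx":0,"ty":-0.001,"tz":0,"turn":0}])

```text
time_s: 13.12
eef_pos: [0.6111, 0.0652, 0.1343]
eef_rot: [-0.0, 1.0, -0.0, 0.0]
wrist_force: [0.4, -2.5, -0.1]
opening: 0.6
```

move_arm(increments=[{"tx":0,"ty":-0.0005,"tz":0,"turn":0},{"tx":0,"ty":-0.001,"tz":0,"turn":0},{"tx":0,"ty":-0.001,"tz":0,"turn":0}])

```text
time_s: 13.37
eef_pos: [0.611, 0.0662, 0.1343]
eef_rot: [-0.0, 1.0, -0.0, -0.0]
wrist_force: [0.4, -2.2, -0.0]
opening: 0.598
```

```bash
python3 - <<'E'
from h import *
delta(.6105,.0645,.132,0)
shot('wrist','w9');rim('w9',(.6095,.099));face('w9')
E
```

```text
t 13.37 tcp [0.611  0.0662 0.1343] ang -0.03 shift [-0.0005  0.0017  0.0023] turn -0.03 F [ 0.35 -2.24 -0.04] op 0.598 q [-0.08  0.37  1.58  0.    1.19 -0.08]
w9 rim centre [0.6102 0.101 ] r 0.0308 20573 z [0.1776 0.1877 0.1903] slope [-0.001  0.014]
w9 bookend 17200 ((611.2157592773438, 135.3072052001953), (30.78155517578125, 52.81513977050781), 89.81407928466797)
```

View pics/w9.png

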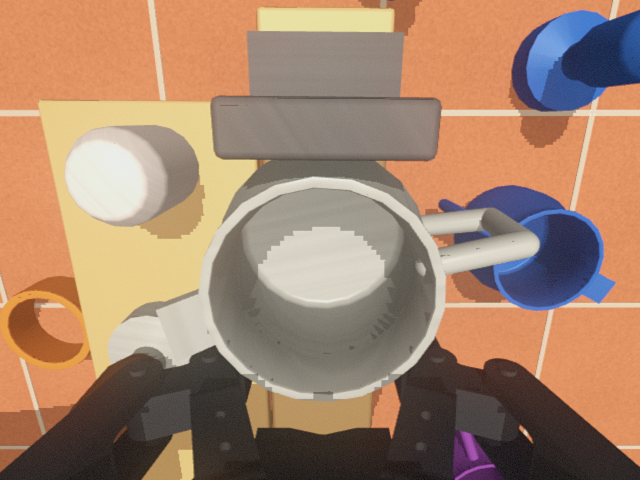

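The pitcher's body edge at (322,158) now looks practically at the bookend's face, but the force has not risen yet. I continue in 1 mm steps.

move_arm(increments=[{"tx":0,"ty":-0.0005,"tz":0,"turn":0},{"tx":0,"ty":-0.001,"tz":0,"turn":0},{"tx":0,"ty":-0.001,"tz":0,"turn":0}])

```text
time_s: 13.67
eef_pos: [0.6111, 0.067, 0.1343]
eef_rot: [0.0, 1.0, -0.0, 0.0]
wrist_force: [0.6, -2.7, 0.9]
opening: 0.597
```

```bash
cat >> h.py <<'E'
def face2(tag,c):
    im,d,P=cloud(tag); q=P.reshape(-1,3)
    s=q[(q[:,2]>.183)&(q[:,2]<.2)&(abs(q[:,0]-.61)<.035)&(q[:,1]>.12)&(q[:,1]<.18)&(np.linalg.norm(q[:,:2]-c,axis=1)>.036)]
    r=cv2.minAreaRect(s[:,:2].astype(np.float32)*1000); print(tag,'bookend',len(s),np.round(r[0],1),np.round(r[1],1),'y range',np.round(np.percentile(s[:,1],[.5,99.5])*1000,1))
E
python3 - <<'E'
from h import *
for t,y in(('w1',0),('w7',.089),('w8',.0976),('w9',.101)): face2(t,[.610,y])
E
```

```text
w1 bookend 2671 [611.5 143.5] [14.1 52.1] y range [136.6 150.3]
w7 bookend 16621 [611.5 143.7] [14.4 52.8] y range [136.6 150.6]
w8 bookend 14934 [611.4 143.6] [14.1 52.3] y range [136.7 150.6]
w9 bookend 14387 [611.5 143.6] [14.1 52.4] y range [136.7 150.6]
```

move_arm(increments=[{"tx":0,"ty":-0.0005,"tz":0,"turn":0},{"tx":0,"ty":-0.001,"tz":0,"turn":0},{"tx":0,"ty":-0.001,"tz":0,"turn":0}])

```text
time_s: 13.92
eef_pos: [0.6111, 0.0673, 0.1343]
eef_rot: [0.001, 1.0, -0.0, -0.0]
wrist_force: [-1.2, -5.9, -0.3]
opening: 0.598
```

```bash
python3 - <<'E'
from h import *
shot('wrist','w10');rim('w10',(.6095,.101));face2('w10',[.61,.102])
shot('side','s10')
im=cv2.imread('pics/s10.png')[150:350,220:420]; cv2.imwrite('pics/s10c.png',cv2.resize(im,None,fx=3,fy=3,interpolation=2))
E
```

```text
w10 rim centre [0.6103 0.1027] r 0.0311 21149 z [0.1776 0.1879 0.1909] slope [-0.     0.022]
w10 bookend 13965 [611.5 143.6] [14.1 52.3] y range [136.9 150.6]
```

View pics/s10c.png

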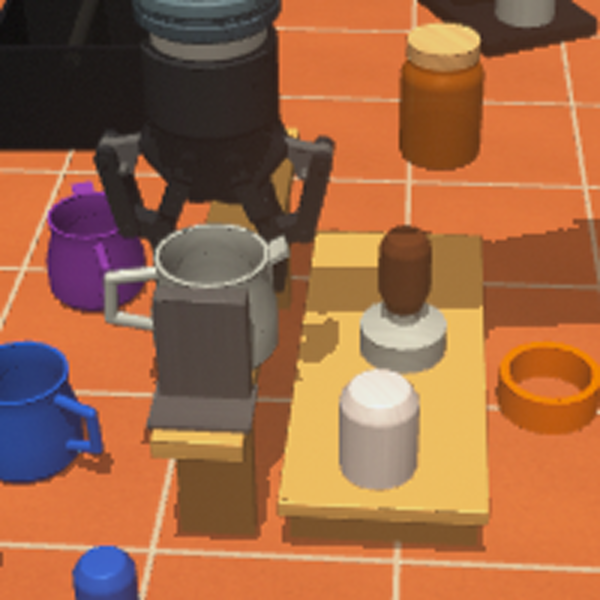

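The force rose to 5.9 N and the TCP stopped advancing, so the pitcher is in contact. The bookend face still reads 136.7–136.9 mm, so it has not moved. I back off along -y and rise.

move_arm(increments=[{"tx":0,"ty":0.003,"tz":0,"turn":0},{"tx":0,"ty":0.01,"tz":0,"turn":0},{"tx":0,"ty":0.025,"tz":0,"turn":0},{"tx":0,"ty":0.045,"tz":0,"turn":0},{"tx":0,"ty":0.065,"tz":0,"turn":0},{"tx":0,"ty":0.08,"tz":-0.02,"turn":0},{"tx":0,"ty":0.08,"tz":-0.05,"turn":0},{"tx":0,"ty":0.08,"tz":-0.08,"turn":0},{"tx":0,"ty":0.08,"tz":-0.12,"turn":0},{"tx":0,"ty":0.08,"tz":-0.12,"turn":0},{"tx":0,"ty":0.08,"tz":-0.12,"turn":0}])

```text
time_s: 14.93
eef_pos: [0.6128, -0.0131, 0.2579]
eef_rot: [0.001, 1.0, -0.001, 0.003]
wrist_force: [-0.1, -0.0, -0.7]
opening: 0.598
```

```bash
python3 - <<'E'
from h import *
delta(.483,.358,.26,26.5)
shot('wrist','w11');rim('w11',(.6095,.099));face2('w11',[.61,.1])
shot('side','s11')
im=cv2.imread('pics/s11.png')[150:350,220:420]; cv2.imwrite('pics/s11c.png',cv2.resize(im,None,fx=3,fy=3,interpolation=2))
E
```

```text
t 14.93 tcp [ 0.6128 -0.0131  0.2579] ang -0.06 shift [-0.1301 -0.371  -0.0034] turn -26.56 F [-0.13 -0.03 -0.65] op 0.598 q [-0.21  0.24  1.48  0.    1.41 -0.21]
w11 rim centre [0.6102 0.1001] r 0.0305 3843 z [0.1775 0.1879 0.19  ] slope [ 0.001 -0.015]Traceback (most recent call last):
  File "<stdin>", line 3, in <module>
  File "h.py", line 37, in face2
    r=cv2.minAreaRect(s[:,:2].astype(np.float32)*1000); print(tag,'bookend',len(s),np.round(r[0],1),np.round(r[1],1),'y range',np.round(np.percentile(s[:,1],[.5,99.5])*1000,1))
                                                                                                                                        ~~~~~~~~~~~~~^^^^^^^^^^^^^^^^^^
    return _quantile_unchecked(
        a, q, axis, out, overwrite_input, method, keepdims, weights)
    return _ureduce(a,
                    func=_quantile_ureduce_func,
    ...<5 lines>...
                    overwrite_input=overwrite_input,
                    method=method)
    r = func(a, **kwargs)
    result = _quantile(arr,
                       quantiles=q,
    ...<2 lines>...
                       out=out,
                       weights=wgt)
    slices_having_nans = np.isnan(arr[-1, ...])
                                  ~~~^^^^^^^^^
IndexError: index -1 is out of bounds for axis 0 with size 0
```

View pics/w11.png

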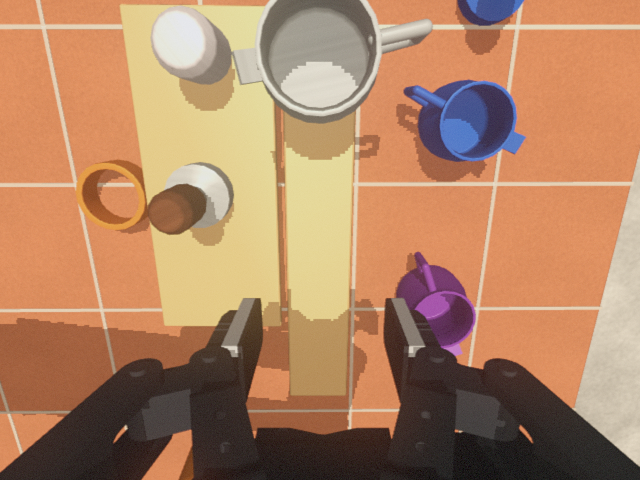

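The pitcher stands free, with its rim at (320,55) and centre (0.610, 0.100). The plank behind it is empty. On to the cup.

move_arm(gripper=1.0, increments=[{"tx":-0.13,"ty":-0.371,"tz":-0.003,"turn":-26.5},{"tx":-0.13,"ty":-0.371,"tz":-0.003,"turn":-26.5},{"tx":-0.13,"ty":-0.371,"tz":-0.003,"turn":-26.5},{"tx":-0.13,"ty":-0.371,"tz":-0.003,"turn":-26.5},{"tx":-0.13,"ty":-0.371,"tz":-0.003,"turn":-26.5},{"tx":-0.13,"ty":-0.371,"tz":-0.003,"turn":-26.5},{"tx":-0.13,"ty":-0.371,"tz":-0.003,"turn":-26.5},{"tx":-0.13,"ty":-0.371,"tz":-0.003,"turn":-26.5},{"tx":-0.13,"ty":-0.371,"tz":-0.003,"turn":-26.5},{"tx":-0.13,"ty":-0.371,"tz":-0.003,"turn":-26.5},{"tx":-0.13,"ty":-0.371,"tz":-0.003,"turn":-26.5},{"tx":-0.13,"ty":-0.371,"tz":-0.003,"turn":-26.5}])

```text
time_s: 15.98
eef_pos: [0.4799, 0.3594, 0.2552]
eef_rot: [0.001, 0.973, 0.23, -0.002]
wrist_force: [0.4, -0.5, -0.4]
opening: 1.001
```

```bash
python3 - <<'E'
from h import *
delta(.483,.358,.022,26.5)
shot('wrist','w12');rim('w12',(.484,.358),.062)
im,d,P=cloud('w12'); q=P.reshape(-1,3)
c=np.array([.484,.358]); r=np.linalg.norm(q[:,:2]-c,axis=1)
s=q[(q[:,2]>.02)&(q[:,2]<.07)&(r>.038)&(r<.058)]; h=s[:,:2].mean(0)-c; print('handle',len(s),h,np.degrees(np.arctan2(h[1],h[0])))
E
```

```text
t 15.98 tcp [0.4799 0.3594 0.2552] ang 26.62 shift [0.003  0.0026 0.2332] turn 0.12 F [ 0.38 -0.5  -0.39] op 1.001 q [ 0.45  0.22  1.51 -0.    1.41 -0.02]
w12 rim centre [0.482 0.359] r 0.0289 1197 z [0.0517 0.0625 0.0642] slope [-0.003  0.008]
handle 133 [-0.02041285  0.03951803] 117.31839314528398
```

View pics/w12.png

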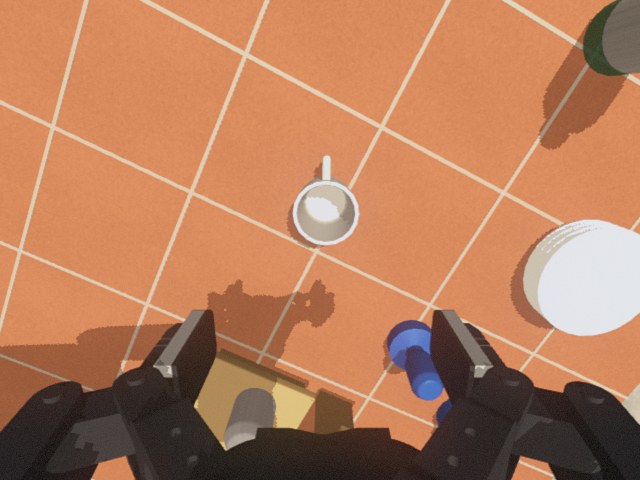

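The cup rim is at (326,212) and its handle points at (326,165), square to the jaws. I descend.

move_arm(increments=[{"tx":0.0015,"ty":0.002,"tz":0.04,"turn":0},{"tx":0.0015,"ty":0.002,"tz":0.08,"turn":0},{"tx":0.0015,"ty":0.002,"tz":0.12,"turn":0},{"tx":0.0015,"ty":0.002,"tz":0.14,"turn":0},{"tx":0.0015,"ty":0.002,"tz":0.14,"turn":0}])

```text
time_s: 16.45
eef_pos: [0.48, 0.3541, 0.1105]
eef_rot: [0.001, 0.974, 0.228, -0.006]
wrist_force: [-1.4, -0.8, -0.5]
opening: 0.998
```

```bash
python3 - <<'E'
from h import *
delta(.482,.3585,.026,26.6)
shot('wrist','w13');rim('w13',(.482,.3585),.062)
E
```

```text
t 16.45 tcp [0.48   0.3541 0.1105] ang 26.33 shift [ 0.0047 -0.0031  0.0844] turn -0.27 F [-1.42 -0.79 -0.5 ] op 0.998 q [ 0.44  0.37  1.64 -0.    1.15 -0.02]
w13 rim centre [0.482  0.3593] r 0.0288 3744 z [0.0517 0.0622 0.064 ] slope [-0.005  0.009]
```

View pics/w13.png

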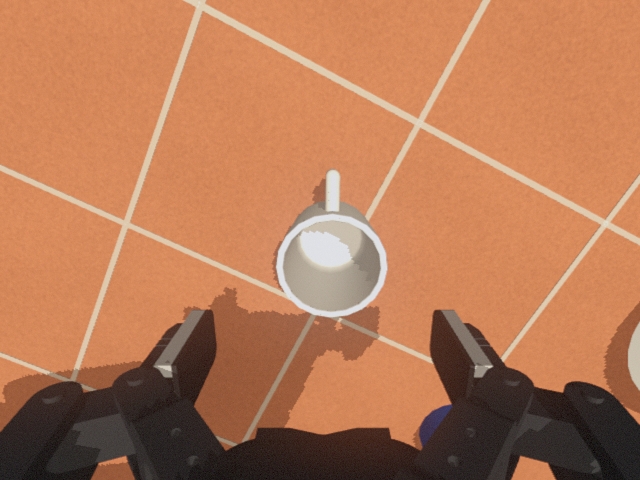

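Cup at (331,265), now about 5 mm right of the jaw centre. I correct that, settle, and descend.

move_arm(increments=[{"tx":0.004,"ty":-0.003,"tz":0.0,"turn":0},{"tx":0.004,"ty":-0.003,"tz":0.02,"turn":0},{"tx":0.004,"ty":-0.003,"tz":0.02,"turn":0},{"tx":0.004,"ty":-0.003,"tz":0.02,"turn":0}])

```text
time_s: 16.83
eef_pos: [0.4865, 0.3626, 0.0987]
eef_rot: [-0.0, 0.973, 0.229, 0.001]
wrist_force: [-0.7, 0.2, -0.5]
opening: 1.001
```

```bash
python3 - <<'E'
from h import *
delta(.482,.359,.026,26.6)
E
```

```text
t 16.83 tcp [0.4865 0.3626 0.0987] ang 26.45 shift [-0.0057  0.0012  0.0727] turn -0.15 F [-0.69  0.2  -0.48] op 1.001 q [ 0.45  0.39  1.63 -0.    1.12 -0.02]
```

move_arm(increments=[{"tx":-0.005,"ty":0.001,"tz":0.0,"turn":0},{"tx":-0.005,"ty":0.001,"tz":0.01,"turn":0},{"tx":-0.005,"ty":0.001,"tz":0.01,"turn":0},{"tx":-0.005,"ty":0.001,"tz":0.01,"turn":0},{"tx":-0.005,"ty":0.001,"tz":0.01,"turn":0}])

```text
time_s: 17.25
eef_pos: [0.4816, 0.3595, 0.0874]
eef_rot: [-0.0, 0.973, 0.229, -0.0]
wrist_force: [0.5, -0.5, 0.7]
opening: 0.997
```

```bash
python3 - <<'E'
from h import *
delta(.482,.359,.026,26.6)
E
```

```text
t 17.25 tcp [0.4816 0.3595 0.0874] ang 26.48 shift [0.0001 0.0006 0.0614] turn -0.12 F [ 0.54 -0.53  0.71] op 0.997 q [ 0.44  0.4   1.64  0.    1.1  -0.02]
```

move_arm(increments=[{"tx":0,"ty":0,"tz":0.01,"turn":0},{"tx":0,"ty":0,"tz":0.02,"turn":0},{"tx":0,"ty":0,"tz":0.03,"turn":0},{"tx":0,"ty":0,"tz":0.04,"turn":0},{"tx":0,"ty":0,"tz":0.05,"turn":0},{"tx":0,"ty":0,"tz":0.058,"turn":0},{"tx":0,"ty":0,"tz":0.06,"turn":0},{"tx":0,"ty":0,"tz":0.06,"turn":0},{"tx":0,"ty":0,"tz":0.06,"turn":0}])

```text
time_s: 18.0
eef_pos: [0.4818, 0.3595, 0.0273]
eef_rot: [-0.0, 0.973, 0.229, 0.0]
wrist_force: [-0.4, 0.4, 0.8]
opening: 1.003
```

```bash
python3 - <<'E'
from h import *
delta(.482,.359,.026,26.6)
shot('wrist','w14')
E
```

```text
t 18.0 tcp [0.4818 0.3595 0.0273] ang 26.47 shift [-0.      0.0005  0.0013] turn -0.13 F [-0.39  0.38  0.84] op 1.003 q [ 0.44  0.49  1.66  0.    0.99 -0.02]
```

View pics/w14.png

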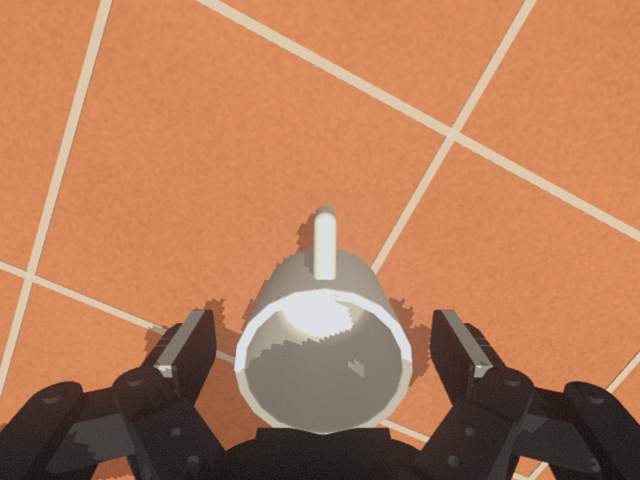

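The cup at (324,365) is centred between the pads. I close.

move_arm(gripper=0.0, increments=[{"tx":0,"ty":0,"tz":0,"turn":0},{"tx":0,"ty":0,"tz":0,"turn":0},{"tx":0,"ty":0,"tz":0,"turn":0},{"tx":0,"ty":0,"tz":0,"turn":0},{"tx":0,"ty":0,"tz":0,"turn":0},{"tx":0,"ty":0,"tz":0,"turn":0},{"tx":0,"ty":0,"tz":0,"turn":0},{"tx":0,"ty":0,"tz":0,"turn":0}])

```text
time_s: 18.72
eef_pos: [0.4822, 0.3597, 0.0284]
eef_rot: [-0.0, 0.973, 0.229, 0.001]
wrist_force: [-1.8, 0.2, 6.1]
opening: 0.688
```

move_arm(increments=[{"tx":0,"ty":0,"tz":-0.01,"turn":0},{"tx":0,"ty":0,"tz":-0.03,"turn":0},{"tx":0,"ty":0,"tz":-0.06,"turn":0},{"tx":0,"ty":0,"tz":-0.09,"turn":0},{"tx":0,"ty":0,"tz":-0.13,"turn":0},{"tx":0,"ty":0,"tz":-0.17,"turn":0},{"tx":0,"ty":0,"tz":-0.21,"turn":0},{"tx":0,"ty":0,"tz":-0.23,"turn":0},{"tx":0,"ty":0,"tz":-0.23,"turn":0},{"tx":0,"ty":0,"tz":-0.23,"turn":0}])

```text
time_s: 19.55
eef_pos: [0.4821, 0.3597, 0.259]
eef_rot: [-0.0, 0.973, 0.229, 0.002]
wrist_force: [0.3, -0.8, -1.9]
opening: 0.69
```

```bash
python3 - <<'E'
from h import *
delta(.6095,-.07,.257,0)
shot('wrist','w15');shot('side','s15')
E
```

```text
t 19.55 tcp [0.4821 0.3597 0.259 ] ang 26.47 shift [-0.0775  0.4414  0.0018] turn 26.47 F [ 0.31 -0.79 -1.86] op 0.69 q [ 0.44  0.22  1.51  0.    1.41 -0.02]
```

View pics/w15.png

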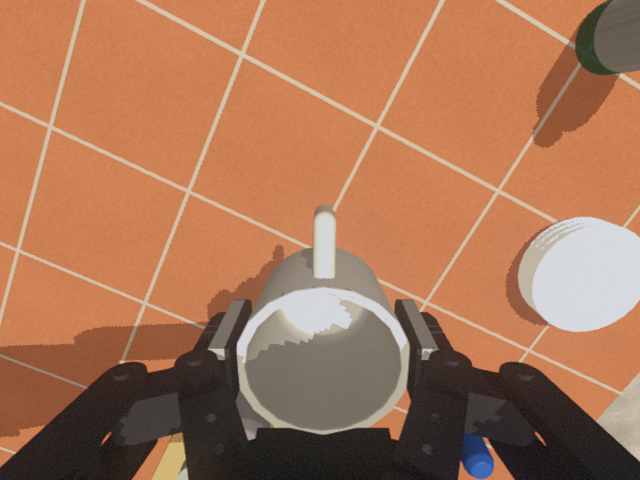

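View pics/s15.png

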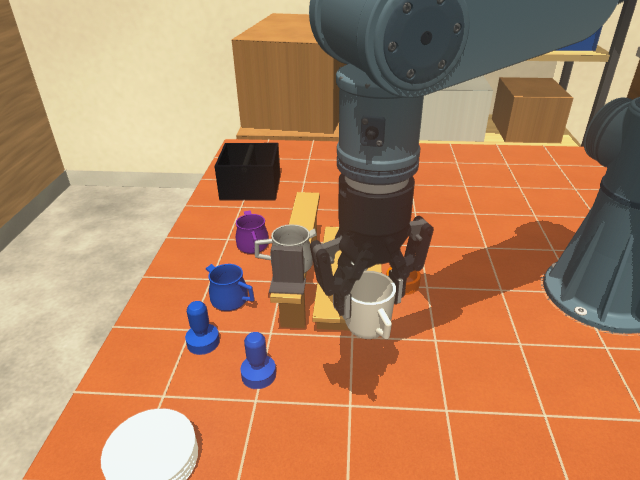

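The cup is held upright at (370,305) in the side view, with its handle free. I carry it over at a safe height to the freed stretch of plank.

move_arm(increments=[{"tx":0,"ty":0.03,"tz":-0.01,"turn":3},{"tx":-0.007,"ty":0.06,"tz":-0.015,"turn":6},{"tx":-0.013,"ty":0.09,"tz":-0.015,"turn":9},{"tx":-0.019,"ty":0.12,"tz":-0.015,"turn":12},{"tx":-0.025,"ty":0.15,"tz":-0.015,"turn":15},{"tx":-0.031,"ty":0.18,"tz":-0.015,"turn":18},{"tx":-0.037,"ty":0.21,"tz":-0.015,"turn":21},{"tx":-0.042,"ty":0.24,"tz":-0.015,"turn":24},{"tx":-0.047,"ty":0.27,"tz":-0.015,"turn":26.5},{"tx":-0.052,"ty":0.3,"tz":-0.015,"turn":26.5},{"tx":-0.057,"ty":0.33,"tz":-0.015,"turn":26.5},{"tx":-0.062,"ty":0.36,"tz":-0.015,"turn":26.5},{"tx":-0.067,"ty":0.39,"tz":-0.015,"turn":26.5},{"tx":-0.072,"ty":0.415,"tz":-0.015,"turn":26.5},{"tx":-0.075,"ty":0.43,"tz":-0.015,"turn":26.5},{"tx":-0.077,"ty":0.438,"tz":-0.015,"turn":26.5},{"tx":-0.077,"ty":0.441,"tz":-0.015,"turn":26.5},{"tx":-0.077,"ty":0.441,"tz":-0.015,"turn":26.5},{"tx":-0.077,"ty":0.441,"tz":-0.015,"turn":26.5},{"tx":-0.077,"ty":0.441,"tz":-0.015,"turn":26.5}])

```text
time_s: 21.32
eef_pos: [0.6091, -0.0682, 0.2723]
eef_rot: [-0.0, 1.0, 0.001, -0.0]
wrist_force: [-0.4, -0.2, -1.2]
opening: 0.692
```

```bash
python3 - <<'E'
from h import *
delta(.6105,-.07,.147,0)
shot('wrist','w16');rim('w16',(.61,-.07),.307)
E
```

```text
t 21.32 tcp [ 0.6091 -0.0682  0.2723] ang 0.07 shift [0.0014 0.0019 0.1253] turn 0.07 F [-0.38 -0.25 -1.2 ] op 0.692 q [-0.31  0.23  1.46  0.    1.45 -0.31]
w16 rim centre [ 0.6089 -0.0672] r 0.0297 12942 z [0.2961 0.3055 0.3156] slope [0.    0.046]
```

View pics/w16.png

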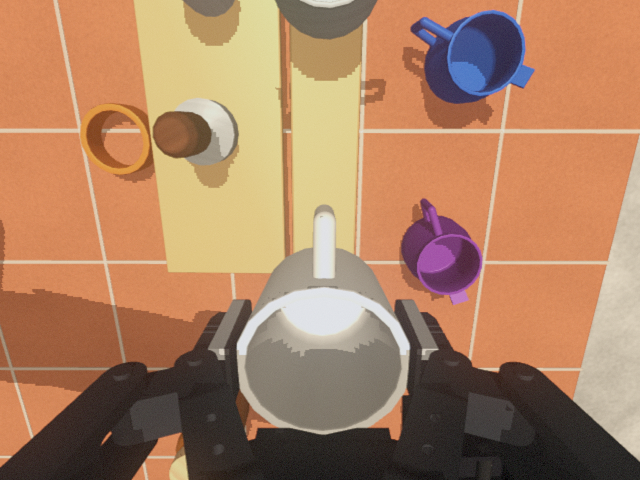

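The cup at (324,360) is centred above the plank, with the handle pointing along it. I descend to a few mm above the plank.

move_arm(increments=[{"tx":0.001,"ty":0,"tz":0.02,"turn":0},{"tx":0.001,"ty":0,"tz":0.045,"turn":0},{"tx":0.001,"ty":0,"tz":0.07,"turn":0},{"tx":0.001,"ty":0,"tz":0.09,"turn":0},{"tx":0.001,"ty":0,"tz":0.105,"turn":0},{"tx":0.001,"ty":0,"tz":0.114,"turn":0},{"tx":0.001,"ty":0,"tz":0.118,"turn":0},{"tx":0.001,"ty":0,"tz":0.118,"turn":0},{"tx":0.001,"ty":0,"tz":0.118,"turn":0}])

```text
time_s: 22.12
eef_pos: [0.6109, -0.0696, 0.1553]
eef_rot: [0.0, 1.0, -0.0, 0.001]
wrist_force: [0.6, -0.3, -1.3]
opening: 0.686
```

```bash
python3 - <<'E'
from h import *
delta(.6105,-.07,.148,0)
E
```

```text
t 22.12 tcp [ 0.6109 -0.0696  0.1553] ang -0.0 shift [-0.0004  0.0004  0.0073] turn -0.0 F [ 0.65 -0.34 -1.32] op 0.686 q [-0.31  0.34  1.57  0.    1.23 -0.31]
```

move_arm(increments=[{"tx":0,"ty":0,"tz":0.002,"turn":0},{"tx":0,"ty":0,"tz":0.004,"turn":0},{"tx":0,"ty":0,"tz":0.006,"turn":0},{"tx":0,"ty":0,"tz":0.006,"turn":0}])

```text
time_s: 22.45
eef_pos: [0.6105, -0.0698, 0.1485]
eef_rot: [0.0, 1.0, -0.0, 0.0]
wrist_force: [-0.2, 0.3, -1.5]
opening: 0.687
```

move_arm(increments=[{"tx":0,"ty":0,"tz":0.001,"turn":0},{"tx":0,"ty":0,"tz":0.001,"turn":0},{"tx":0,"ty":0,"tz":0.001,"turn":0}])

```text
time_s: 22.7
eef_pos: [0.6106, -0.0698, 0.1484]
eef_rot: [0.0, 1.0, -0.0, 0.0]
wrist_force: [-3.4, 0.4, 5.6]
opening: 0.691
```

Contact with the plank. I release and rise.

move_arm(gripper=1.0, increments=[{"tx":0,"ty":0,"tz":0,"turn":0},{"tx":0,"ty":0,"tz":0,"turn":0},{"tx":0,"ty":0,"tz":0,"turn":0},{"tx":0,"ty":0,"tz":0,"turn":0},{"tx":0,"ty":0,"tz":0,"turn":0},{"tx":0,"ty":0,"tz":-0.01,"turn":0},{"tx":0,"ty":0,"tz":-0.025,"turn":0},{"tx":0,"ty":0,"tz":-0.05,"turn":0},{"tx":0,"ty":0,"tz":-0.08,"turn":0},{"tx":0,"ty":0,"tz":-0.11,"turn":0},{"tx":0,"ty":0,"tz":-0.14,"turn":0},{"tx":0,"ty":0.03,"tz":-0.15,"turn":0},{"tx":0,"ty":0.06,"tz":-0.15,"turn":0},{"tx":0,"ty":0.09,"tz":-0.15,"turn":0},{"tx":0,"ty":0.12,"tz":-0.15,"turn":0},{"tx":0,"ty":0.15,"tz":-0.15,"turn":0},{"tx":0,"ty":0.15,"tz":-0.15,"turn":0},{"tx":0,"ty":0.15,"tz":-0.15,"turn":0}])

```text
time_s: 24.2
eef_pos: [0.6099, -0.2214, 0.2976]
eef_rot: [-0.0, 1.0, -0.002, 0.0]
wrist_force: [0.3, 0.0, -0.1]
opening: 1.002
```

```bash
python3 - <<'E'
from h import *
delta(0,0,0,0)
for n in('top','side','wrist'): shot(n,n[0]+'17')
rim('w17',(.6105,-.07),.182);rim('t17',(.609,.1));rim('t17',(.6085,-.07),.182)
im,d,P=cloud('t17'); q=P.reshape(-1,3)
for n,c,z0,z1 in(('knob',(.5,0),.12,.15),('bookend',(.61,.143),.177,.2),('jar',(.473,-.354),.1,.12),('shaker',(.512,.118),.1,.125),('ring',(.4,-.008),.015,.04)):
    s=q[(q[:,2]>z0)&(q[:,2]<z1)&(abs(q[:,0]-c[0])<.05)&(abs(q[:,1]-c[1])<.05)]
    if n=='bookend': s=s[s[:,1]>.137]
    if len(s): print(n,len(s),np.round(s.mean(0),4),np.round(cv2.minAreaRect(s[:,:2].astype(np.float32)*1000)[0],1))
im=cv2.imread('pics/s17.png')[150:350,220:420]; cv2.imwrite('pics/s17c.png',cv2.resize(im,None,fx=3,fy=3,interpolation=2))
E
```

```text
t 24.2 tcp [ 0.6099 -0.2214  0.2976] ang -0.19 shift [-0.6106 -0.2193  0.2976] turn -0.19 F [ 0.28  0.02 -0.14] op 1.002 q [-0.53  0.3   1.33  0.    1.51 -0.53]
w17 rim centre [ 0.6103 -0.0742] r 0.0279 1144 z [0.1746 0.1829 0.1843] slope [-0.    -0.007]
t17 rim centre [0.6084 0.1008] r 0.0313 301 z [0.1777 0.1862 0.1896] slope [0.002 0.006]
t17 rim centre [ 0.6085 -0.0716] r 0.0289 269 z [0.1713 0.1805 0.1836] slope [-0.007  0.005]
knob 225 [4.990e-01 3.000e-04 1.372e-01] [499.1   0.9]
bookend 191 [0.6091 0.1436 0.1892] [609.8 143.6]
shaker 389 [0.5118 0.1176 0.1081] [512.4 118.1]
ring 292 [ 0.3979 -0.008   0.0271] [398.8  -7.6]
```

View pics/t17.png

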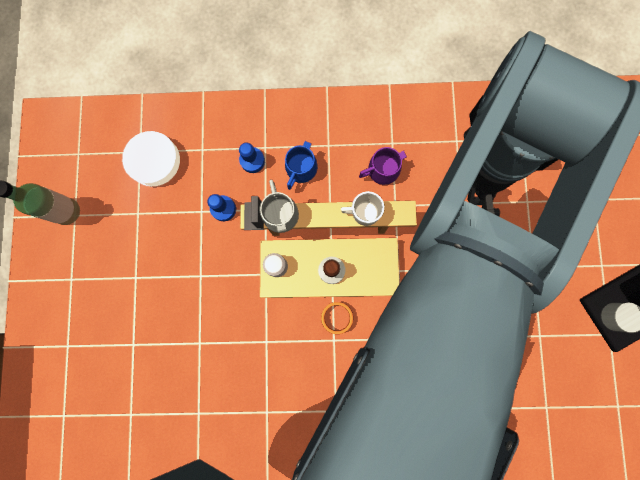

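View pics/s17c.png

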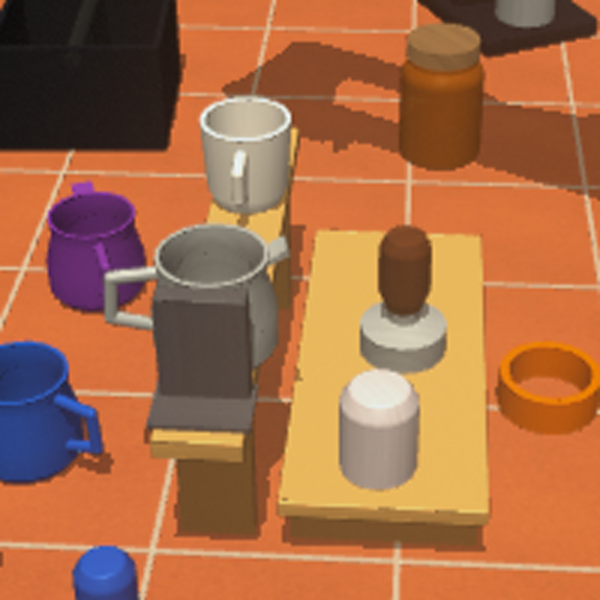

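View pics/w17.png

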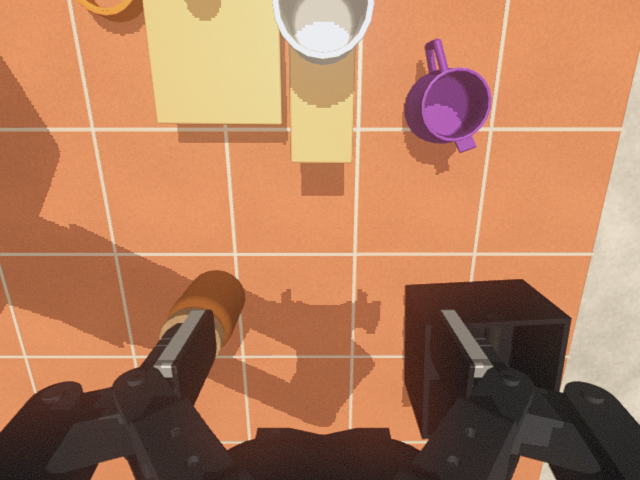

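The cup stands upright on the plank at (368,208) in the top view. The pitcher rests at the bookend at (279,211), the tamper is upright at (331,268), and the bystanders are unmoved. I hand in.

```bash
python3 - <<'E'
from h import *
print(workorder.hand_in(), get_obs()['time_s'])
E
```

```text
the job is handed in; nothing more can be done
the job is handed in; nothing more can be done
```

The job is handed in at about 24 s of the 72 s allowed. All three things were in place in my last pictures, but hand-in reports no verdict.

- **Tamper:** I lifted it off the top tier by its knob. It stands upright on the low tier at about world (0.499, 0.001).
- **Pitcher:** I pushed it along the plank with the half-open fingers behind it, about 1 to 3 N of drag. I stopped when the force rose to about 6 N and the tool stopped advancing. It stayed level, and its centre is within about 2 mm of the plank's centre line.
- **Pitcher gap:** the last top view puts its centre 36 mm from the bookend face, against 37 mm for touching, so it agrees with contact within the calibration error. The wrist camera's rim fit read about 1 to 3 mm too far forward near contact, so I relied on the force for contact.
- **Bookend:** its face read 136.6 to 136.9 mm throughout the push in the wrist view, so no measurable movement.
- **Cup:** it stands upright on the plank, at most about 2 mm off its centre line, at about world y -0.07.
- **Bystanders:** the shaker and ring measured within 2 mm of where they started. The arm hid the jar from the top camera at the end. In the side view it looks unmoved, and nothing touched it.

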